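Bore probe from the instrument drawer, held in the casting's bore

ROBOT

A 6-joint arm with a two-finger parallel gripper is mounted at the origin on the work surface. World frame = base frame: x ahead of the robot, y to its left, z up, the work surface at z = 0. Lengths are in m, angles in rad, forces in N, time in s.
With the tool pointing down it reaches from about 0.3 to 0.85 m from the base axis. Payload 4.2 kg.
Tool frame: the origin (TCP) lies on the mounting face of the last link; the fingertips stand 191 mm ahead of it and the grasp point (between the pads) lies 172 mm ahead of it (env.grip_point_offset is the y of the grasp point in the tool frame, in m); y points along the fingers, z is the direction in which the jaws open and shut, and the axes are right-handed (so a half turn about y gives the same grasp; the last joint's range is limited). The gripper opens to 91 mm and grips with 3 to 60 N. Pads are 32 mm wide; open, the fingers measure 118 mm over their backs; the gripper's body (76 mm by 178 mm) begins 60 mm behind the grasp point.
Start: joints at [-1.367, 0.32, 1.565, -0, 1.257, -0.02], TCP at [0.128, -0.561, 0.405] pointing down, gripper open.
Joint ranges: [-3.11, 3.11], [-0.84, 2.01], [0.21, 2.61], [-1.34, 4.49], [0.05, 2.63], [-2.56, 2.56]. Speed limits (rad/s): [2.57, 2.57, 3.14, 3.14, 3.14, 3.14].

INTERFACE

Orientations are given as [roll, pitch, yaw] about the fixed x, y, z axes, in that order (R = Rz(yaw) Ry(pitch) Rx(roll)).
In Python, from plant import env gives the robot as it stands.
- The arm moves only by the shell command python3 -m creep 'ROWS'. ROWS is JSON, a list of rows, each a list of 7 numbers: the shift along the tool's x, y, z in m, then the turn, a rotation vector about the tool's x, y, z in degrees, then the finger opening in m, from 0 to 0.0912. A call has 1 to 20 rows; each row is the pose to reach, as a shift and turn from the pose commanded when the call began, along the tool's axes at that moment; what a row does not reach only later rows make up. A row lasts 1/12 s, in which the tool goes at most 41.7 mm and 7.16 degrees, less where a joint would pass 70% of its speed; a pose out of reach is approached as far as the arm can. A call with a gripper value outside its range is refused whole. The fingers move at their own pace and stop on an object; the grip force is fixed at half the most. Time passes only in rows, so rows that repeat a pose let the fingers close. It gives the time, the measured TCP pose, the force and the opening at its end, in the units of the state.
- env.observe(): the state, without advancing time (a new reading comes with each control period).
- env.read_camera(name): name is "scene" or "top" or "wrist"; returns a dict with "image" (480x640x3 uint8, red, green, blue), "z_map" (480x640 float32, m along the optical axis (not along the pixel's ray), 0 where there is no reading), "mtx" (3x3 intrinsics, pixels), "xyz" and "attitude" of the camera in the world. Camera axes: x right, y down, z forward; pixel columns grow to the right and rows downward; lengths in m; the calibration is good to about 2 mm. A picture is of the moment at which its call begins.
- env.hand_in(): hands the job in, once; it reports no verdict.
Trained networks look in the newest picture that a camera, given by its name, has taken for a name from the list of things; names that differ only in an ending like _2 or _b are one class to them, and where a whole thing is asked for, a point or a joint stands for the part that bears it (a point fixed in the world has none). Each returns a list of dicts, best first, with "confidence" (0 to 1); they miss things now and then, are a little off and sometimes report something else, mostly with a low value. They report only what shows in the picture. A call takes as long as a camera call. They do not tell look-alikes from the thing itself.
- env.silhouettes(camera, name): "pixels" (480x640 bool, what is visible of it) and "extent" ([left, top, right, bottom] in pixels, round what is visible of it).
The state is a dict: "t": time; "joint_positions": joint angles; "dq": joint speeds; "joint_efforts": joint torques, N m; "position": TCP position; "ee_rot": TCP orientation; "wrist_force": force on the tool from outside, world axes, zero at the start; "wrist_torque": the same for the moment, N m; "finger_gap": opening from 0.0 (shut) to 1.0 (fully open).
Only numpy, scipy, OpenCV 4.12 (cv2) and the standard library are available. Lean on these libraries where they do the work, as an engineer would, in place of code of your own. Each camera call takes 0.05 s, during which the arm holds its last target.

TASK

Pull the drawer of the grey instrument cabinet wide open, leave it open, and take out the bore probe, the instrument with the black round grip and thin steel stem. Lower its stem from above through the big hole in the bolted-down aluminium casting until the tip stands clearly out below, never letting the probe touch the casting, and finish holding it there: still, upright and centred in the hole, in the gripper. Do not shift the black target balls around the casting.

Things in the scene. Friction and masses are not known exactly. Their poses are not given: they have to be found in the camera images.
- cab_drawer0 (a joint): how far the one drawer of the fixed grey cabinet is out along the handle's -x (m): 0 shut (start), 0.166 the stop; friction 1 N plus 4 N per m/s, stays where left. Cabinet 240 deep, 260 wide, 160 mm high, the roof beginning 15 mm behind the shut drawer's face. Drawer inside 195 (x) x 200 mm, open above; its front 15 mm thick, top 148 mm above the table, side walls 138 mm
- rack (a point): plywood rack fixed across the drawer and moving with it; this point is on the drawer floor (22 mm above the table) under the middle hole, axes as the handle's. Rack top 57 mm above it; three 14 mm holes in a row along y at -65, 0 and 65 mm, 52 mm behind the inside of the drawer front. They hold the probe, a plug gauge and a scriber, in any order
- cab_drawer0_handle (a point): middle of the drawer's bar handle: a level steel bar 11 mm thick, 120 mm long along its y; -x points straight out of the cabinet (opening), z up. Bar centre 35 mm in front of the drawer's face (29 mm gap for a finger), 122 mm above the table; moves with the drawer. Pinch it from above, fingers closing along x
- probe: loose bore probe standing upright in a rack hole with 2 mm play all round, 60 to 110 g, 118 mm long: steel stem 10 mm diameter, above it a black round grip 22 mm diameter, 80 to 118 mm above the tip. Origin at the centre of its tip (lower end), z up. The plug gauge beside it has a square 28 mm aluminium head, the scriber a thin 13 mm aluminium grip
- bore (a point): centre of the upper mouth of the casting's vertical through hole, in the casting's top face, 113 mm above the table. Hole 24 mm diameter, 20 mm long: its lower mouth is 20 mm below this point. Axes as the casting's, z up
- casting: fixed aluminium bridge, a plate 80 (x) x 100 (y) x 20 mm on two legs at its +y and -y sides, bolted to a fixed round wooden board 230 mm across and 18 mm thick with black dots; 75 mm free below the hole. Origin at the centre of the board's underside, straight below the hole
- ball_a: loose black target ball, 30 mm diameter with white spots, on a round steel foot, 33 mm tall, standing on the scanning board beside the casting; origin at the centre of its underside. Leave it where it is
- ball_b: loose black target ball, 30 mm diameter with white spots, on a round steel foot, 33 mm tall, standing on the scanning board beside the casting; origin at the centre of its underside. Leave it where it is
- ball_c: loose black target ball, 30 mm diameter with white spots, on a round steel foot, 33 mm tall, standing on the scanning board beside the casting; origin at the centre of its underside. Leave it where it is
Not all that is in view belongs to the job. There is more than one size of the casting; the job needs the largest.

How it is judged:
By the outcome, as a careful person would: the job done as asked, in the order asked, and still so for the second after the job is handed in, while the arm keeps its last pose, push and grip.
It also fails if it takes over 59 s, if anything falls off the work surface, if the arm or the gripper's body presses on something with over 40 N, if the wrist force passes 120 N, or if a joint passes its speed limit or range.

## Working session

There is one attempt and no reset: what is moved stays moved. The work goes in short steps, Python scripts to look and compute and a shell command to move; the robot and the scene stay as the last step left them, time stands still between calls to the robot, and variables do not carry over. Pictures are saved under pics/ and viewed, and the job is handed in when it is done.

```bash
ls; mkdir -p pics; cat > h.py <<'E'
import numpy as np, cv2
from plant import env
from scipy.spatial.transform import Rotation as R
def rot(a):
    a=np.array(a,float)
    return a if a.shape==(3,3) else (R.from_euler('xyz',a).as_matrix() if a.size==3 else R.from_quat(a).as_matrix())
def cam(n):
    c=env.read_camera(n); return c
def save(c,name): cv2.imwrite('pics/%s.png'%name,c['image'][:,:,::-1])
def cloud(c):
    z=c['z_map'];v,u=np.mgrid[0:480,0:640];K=c['mtx']
    P=np.stack([(u-K[0,2])/K[0,0]*z,(v-K[1,2])/K[1,1]*z,z],-1)
    W=P@rot(c['attitude']).T+np.array(c['xyz']); W[z==0]=np.nan
    return W
E
python3 - <<'E'
from h import *
s=env.observe(); print(s); print(env.grip_point_offset)
for n in ['scene','top','wrist']:
    c=cam(n); save(c,n+'0'); print(n,c['xyz'],c['attitude'],c['mtx'].tolist())
    for k in ['cab_drawer0_handle','rack','probe','casting','ball_a','bore']:
        try:
            W=cloud(c)
            for d in env.silhouettes(n,k)[:5]:
                print(n,k,round(d['confidence'],2),d['extent'],np.nanmedian(W[d['pixels']],0).round(3))
        except Exception as e: print(n,k,e)
E
```

```text
pics
{'t': 0.0, 'joint_positions': array([-1.36703738e+00,  3.20333269e-01,  1.56568322e+00,  2.05616337e-05,
        1.25738630e+00, -2.00117038e-02]), 'dq': array([ 0.00059472,  0.00030238, -0.00096371,  0.00113908, -0.00069792,
       -0.00080719]), 'joint_efforts': array([-3.34619370e-03, -4.12455153e+01, -2.31969202e+01,  7.25303614e-02,
        4.59326897e-02, -1.38251989e-04]), 'position': array([ 0.12756188, -0.5605094 ,  0.40389458]), 'ee_rot': array([-1.57260571e+00,  5.57661593e-05, -2.91782841e+00]), 'wrist_force': array([-0.10705819,  0.09023842, -0.1515626 ]), 'wrist_torque': array([ 0.02170154, -0.07344704,  0.02838032]), 'finger_gap': 1.0007143419670008}
0.172
scene [0.91987001 0.21765847 1.19379619] [-2.70955534  0.00723188  2.12958366] [[541.5691072650874, 0.0, 322.5921161273935], [0.0, 541.5691072650874, 233.75265016591177], [0.0, 0.0, 1.0]]
scene cab_drawer0_handle 0.61 [327.2, 311.9, 451.1, 345.1] [0.617 0.171 0.146]
scene rack 0.89 [324.8, 314.1, 451.7, 345.7] [0.614 0.166 0.145]
scene casting 0.79 [414.2, 206.1, 480.3, 266.4] [0.317 0.17  0.014]
scene casting 0
[... 1100 characters left out ...]
7, 275.7] [ 0.426 -0.192  0.047]
top ball_a 0.58 [391.6, 186.4, 405.8, 198.6] [ 0.582 -0.206  0.048]
top ball_a 0.49 [427.6, 261.5, 440.6, 274.4] [ 0.427 -0.267  0.048]
top bore 0.91 [173.7, 295.4, 255.2, 373.0] [0.302 0.163 0.014]
top bore 0.84 [413.4, 337.5, 491.3, 422.2] [ 0.213 -0.294  0.014]
top bore 0.68 [357.2, 179.9, 471.0, 291.7] [ 0.49  -0.233  0.02 ]
wrist [ 0.1940631  -0.54607798  0.38459625] [ 2.89565087e+00  6.32509186e-04 -1.34669707e+00] [[401.42340314139824, 0.0, 311.55161582723764], [0.0, 401.42340314139824, 239.41994406598317], [0.0, 0.0, 1.0]]
wrist casting 0.71 [0.0, 0.0, 137.8, 150.4] [ 0.202 -0.336  0.013]
wrist bore 0.59 [3.7, 4.0, 137.4, 151.0] [ 0.202 -0.336  0.013]
```

View pics/scene0.png

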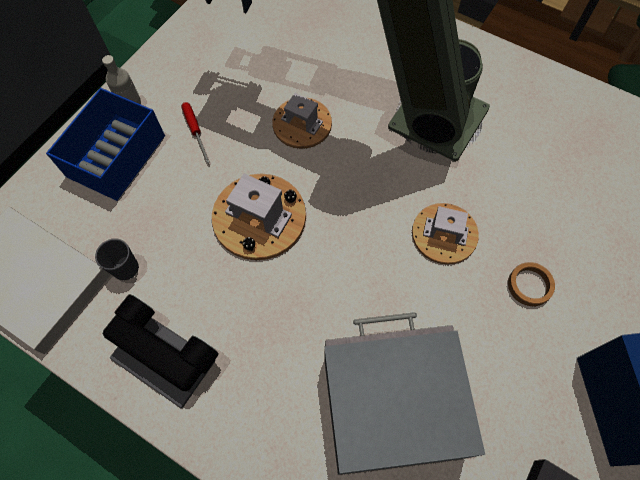

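View pics/top0.png

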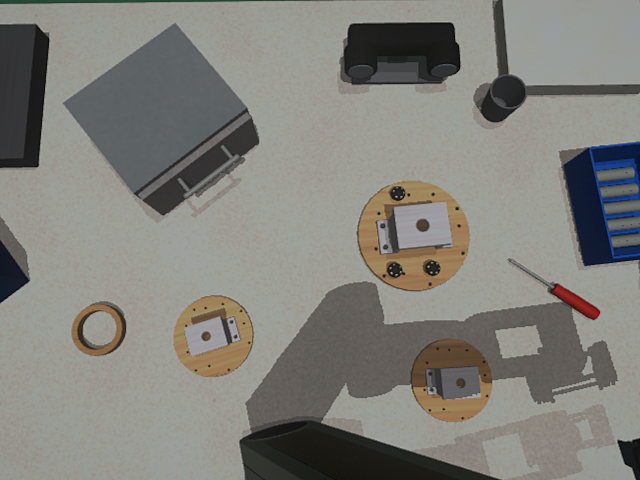

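The largest board is at top (413,235), with its hole at (423,226) and the balls at (398,192), (394,269) and (432,267). The cabinet handle is at top (213,175). Next I measure the geometry.

```bash
cat >> h.py <<'E'
def proj(c,P):
    Q=(np.atleast_2d(P)-np.array(c['xyz']))@rot(c['attitude']); K=c['mtx']
    return np.stack([Q[:,0]/Q[:,2]*K[0,0]+K[0,2],Q[:,1]/Q[:,2]*K[1,1]+K[1,2]],-1)
def ray(c,u,v,z):
    K=c['mtx'];d=rot(c['attitude'])@np.array([(u-K[0,2])/K[0,0],(v-K[1,2])/K[1,1],1]);o=np.array(c['xyz'])
    return o+d*(z-o[2])/d[2]
def rect(P):
    r=cv2.minAreaRect(P[:,:2].astype(np.float32)); return r
E
python3 - <<'E'
from h import *
for n in ['top','scene']:
    c=cam(n); W=cloud(c)
    m=(abs(W[...,2]-0.160)<.006)&(W[...,0]>.4)&(W[...,1]>0)&(W[...,1]<.45)&(W[...,0]<1)
    r=cv2.minAreaRect(np.argwhere(m)[:,::-1].astype(np.float32)) ; 
    k,l=cv2.connectedComponents(m.astype(np.uint8)); 
    i=1+np.argmax([(l==j).sum() for j in range(1,k)]); 
    print(n,'roof',rect(W[l==i]),np.median(W[l==i][:,2]))
    m=(abs(W[...,2]-0.122)<.012)&(W[...,0]>.45)&(W[...,1]>0.05)&(W[...,1]<.25)&(W[...,0]<.75)
    k,l=cv2.connectedComponents(m.astype(np.uint8))
    for j in range(1,k):
        if (l==j).sum()>15: print(' h',(l==j).sum(),rect(W[l==j]),np.median(W[l==j][:,2]))
    m=(abs(W[...,2]-0.113)<.006)&(abs(W[...,0]-.5)<.1)&(abs(W[...,1]+.23)<.1)
    print(' plate',m.sum(),rect(W[m]),np.median(W[m][:,2]))
    # hole
    ys,xs=np.where(m); fill=cv2.morphologyEx(m.astype(np.uint8),cv2.MORPH_CLOSE,np.ones((25,25),np.uint8))
    hm=(fill==1)&~m; k,l,st,ce=cv2.connectedComponentsWithStats(hm.astype(np.uint8))
    for j in range(1,k):
        if st[j,4]>20: print(' hole',st[j],ce[j],ray(c,*ce[j],.113))
    g=c['image']; sub=[slice(185,285),slice(350,480)] if n=='top' else [slice(165,265),slice(205,315)]
    cv2.imwrite(f'pics/{n}_cast.png',cv2.resize(g[sub[0],sub[1],::-1],None,fx=6,fy=6,interpolation=cv2.INTER_CUBIC)[:600,:800])
E
```

```text
top roof ((0.726628839969635, 0.25765344500541687), (0.22962020337581635, 0.26036936044692993), 38.63541793823242) 0.16026783935988087
 h 1062 ((0.622170627117157, 0.1523582935333252), (0.04361964017152786, 0.21857327222824097), 38.72801208496094) 0.1254466145730101
 plate 2153 ((0.5014747381210327, -0.23901236057281494), (0.0805736556649208, 0.10106541216373444), 5.142808437347412) 0.11326263333421427
 hole [416 220  12  11 113] [421.54867257 224.98230088] [ 0.50061233 -0.23816627  0.113     ]
scene roof ((0.7247945070266724, 0.25769588351249695), (0.22591988742351532, 0.2607497572898865), 38.72892379760742) 0.15997592983704045
 h 439 ((0.6077361702919006, 0.1632395088672638), (0.03639725223183632, 0.1297357976436615), 38.83934020996094) 0.1257706683741877
 plate 1343 ((0.5008609294891357, -0.23931698501110077), (0.08300185948610306, 0.10360569506883621), 5.180881977081299) 0.11263633505699278
 hole [249 191  10   9  68] [253.5        195.20588235] [ 0.50246943 -0.23789982  0.113     ]
```

View pics/top_cast.png

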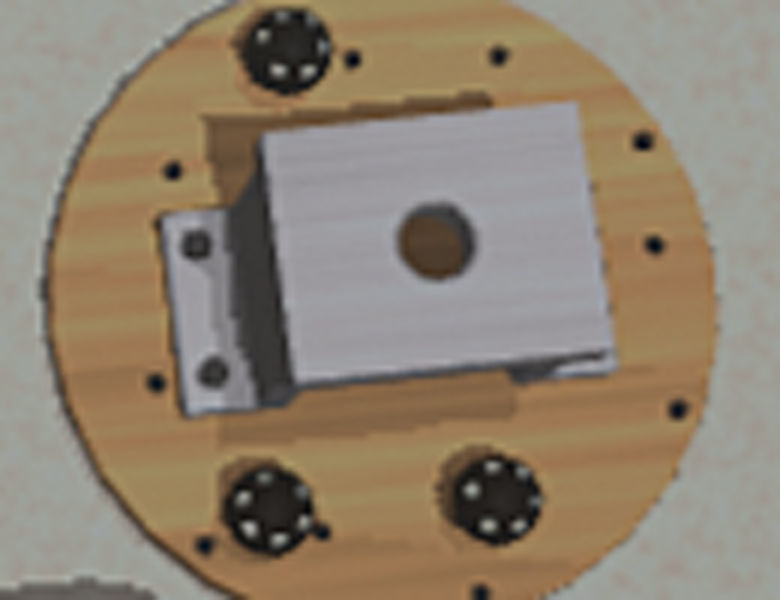

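```bash
cat >> h.py <<'E'
def pose():
    s=env.observe(); return np.array(s['position']),rot(s['ee_rot'])
def togo(grip,yawdeg,tag=''):
    """shift+turn in tool axes to bring the grasp point to grip with tool straight down"""
    p,Rm=pose(); Rt=R.from_euler('xyz',[-90,0,yawdeg],degrees=True).as_matrix()
    tcp=np.array(grip)-Rt[:,1]*env.grip_point_offset
    d=Rm.T@(tcp-p); rv=R.from_matrix(Rm.T@Rt).as_rotvec(degrees=True)
    print(tag,'shift',d.round(4),'turn',rv.round(2),'| tcp now',p.round(4),'grip now',(p+Rm[:,1]*.172).round(4),'target tcp',tcp.round(4))
E
python3 - <<'E'
from h import *
d=np.array([np.cos(np.radians(38.7)),np.sin(np.radians(38.7))]);n=np.array([-d[1],d[0]])
for nme in ['top','scene']:
    c=cam(nme); W=cloud(c); q=W[...,:2]-np.array([.599,.156]); a=q@d;b=q@n
    m=(abs(W[...,2]-0.122)<.012)&(abs(a)<.018)&(abs(b)<.09)
    print(nme,m.sum(),'a',np.percentile(a[m],[5,50,95]).round(4),'b',b[m].min().round(4),b[m].max().round(4),np.percentile(W[m][:,2],90))
togo([.599,.156,.23],-51.3)
E
```

```text
top 461 a [-0.0048 -0.0006  0.0129] b -0.0652 0.0645 0.1291161025236005
scene 391 a [-0.0043  0.0019  0.0128] b -0.0645 0.0645 0.1288147948066276
 shift [-0.6187  0.0027 -0.5942] turn [-1.0000e-02 -1.1588e+02  1.0000e-02] | tcp now [ 0.1276 -0.5607  0.4048] grip now [ 0.1276 -0.5607  0.2328] target tcp [0.599 0.156 0.402]
```

```bash
python3 -m creep '[[-0.031,0,-0.03,0,-5.8,0,0.03],[-0.062,0,-0.059,0,-11.6,0,0.03],[-0.093,0,-0.089,0,-17.4,0,0.03],[-0.124,0,-0.119,0,-23.2,0,0.03],[-0.155,0,-0.149,0,-29,0,0.03],[-0.186,0,-0.178,0,-34.8,0,0.03],[-0.217,0,-0.208,0,-40.6,0,0.03],[-0.248,0,-0.238,0,-46.4,0,0.03],[-0.278,0,-0.267,0,-52.1,0,0.03],[-0.309,0,-0.297,0,-58,0,0.03],[-0.34,0,-0.327,0,-63.7,0,0.03],[-0.371,0,-0.357,0,-69.5,0,0.03],[-0.402,0,-0.386,0,-75.3,0,0.03],[-0.433,0,-0.416,0,-81.1,0,0.03],[-0.464,0,-0.446,0,-86.9,0,0.03],[-0.495,0,-0.475,0,-92.7,0,0.03],[-0.526,0,-0.505,0,-98.5,0,0.03],[-0.557,0,-0.535,0,-104.3,0,0.03],[-0.588,0,-0.565,0,-110.1,0,0.03],[-0.6187,0.0027,-0.5942,0,-115.9,0,0.03]]'
python3 - <<'E'
from h import *
togo([.599,.156,.23],-51.3)
togo([.599,.156,.122],-51.3)
c=cam('wrist');save(c,'w1');print(c['xyz'],c['attitude'])
print(env.observe()['finger_gap'])
W=cloud(c)
d=np.array([np.cos(np.radians(38.7)),np.sin(np.radians(38.7))]);n=np.array([-d[1],d[0]])
q=W[...,:2]-np.array([.599,.156]); a=q@d;b=q@n
m=(abs(W[...,2]-0.124)<.012)&(abs(a)<.018)&(abs(b)<.09)
print(m.sum(),np.percentile(a[m],[5,50,95]).round(4),b[m].min(),b[m].max())
E
```

```text
t: 2.92
position: [0.5863, 0.1377, 0.4033]
ee_rot: [-1.57, -0.001, -0.889]
wrist_force: [1.2, -1.2, -0.3]
finger_gap: 0.33
 shift [-0.0062  0.0014  0.0214] turn [-0.04  0.34  0.03] | tcp now [0.5863 0.1377 0.4033] grip now [0.5864 0.1377 0.2313] target tcp [0.599 0.156 0.402]
 shift [-0.0063  0.1094  0.0214] turn [-0.04  0.34  0.03] | tcp now [0.5863 0.1377 0.4033] grip now [0.5864 0.1377 0.2313] target tcp [0.599 0.156 0.294]
[0.54361133 0.18997876 0.38312288] [ 2.89709450e+00 -1.64986516e-04  6.81693386e-01]
0.32964449044528743
2891 [-0.0057 -0.001   0.0106] -0.051573715507942985 0.06509860757674074
```

View pics/w1.png

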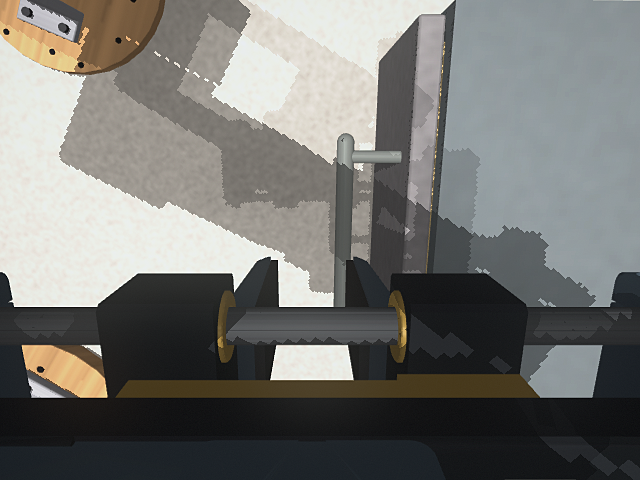

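Handle bar runs vertically at column ~343, between the half-open fingers once the arm's lag settles. I hold briefly to see where it settles.

```bash
python3 -m creep '[[0,0,0,0,0,0,0.03],[0,0,0,0,0,0,0.03],[0,0,0,0,0,0,0.03]]'
python3 - <<'E'
from h import *
togo([.599,.156,.122],-51.3)
E
```

```text
t: 3.22
position: [0.5849, 0.1348, 0.4029]
ee_rot: [-1.572, -0.0, -0.896]
wrist_force: [-1.5, -0.4, -0.8]
finger_gap: 0.335
 shift [-0.0078  0.1089  0.0244] turn [ 0.07 -0.05  0.  ] | tcp now [0.5849 0.1348 0.4029] grip now [0.5848 0.1346 0.2309] target tcp [0.599 0.156 0.294]
```

```bash
python3 -m creep '[[-0.0078,0,0.0244,0,0,0,0.03],[-0.0078,0.015,0.0244,0,0,0,0.03],[-0.0078,0.035,0.0244,0,0,0,0.03],[-0.0078,0.06,0.0244,0,0,0,0.03],[-0.0078,0.06,0.0244,0,0,0,0.03],[-0.0078,0.06,0.0244,0,0,0,0.03]]'
python3 - <<'E'
from h import *
togo([.599,.156,.122],-51.3)
c=cam('scene');save(c,'s2')
c=cam('wrist');save(c,'w2')
E
```

```text
t: 3.72
position: [0.599, 0.1555, 0.3427]
ee_rot: [-1.573, 0.001, -0.897]
wrist_force: [-0.2, -0.2, 0.6]
finger_gap: 0.328
 shift [-0.0003  0.0487  0.0004] turn [ 0.14 -0.09 -0.05] | tcp now [0.599  0.1555 0.3427] grip now [0.5986 0.1554 0.1707] target tcp [0.599 0.156 0.294]
```

View pics/w2.png

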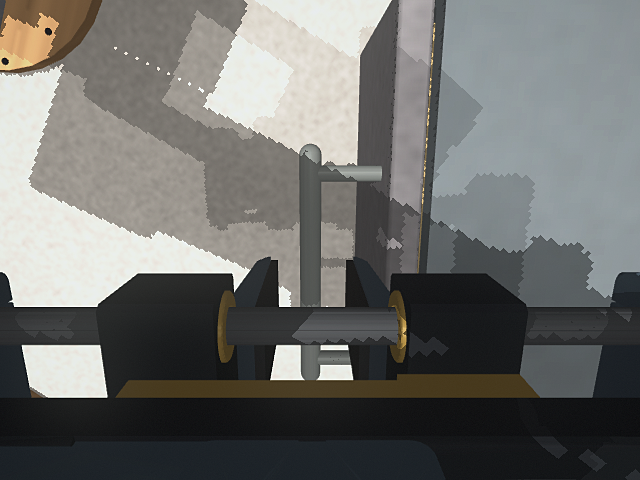

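The bar (column ~311) is centred between the fingertips (277 to 347). Next: descend and pinch.

```bash
python3 -m creep '[[0,0.015,0,0,0,0,0.03],[0,0.032,0,0,0,0,0.03],[0,0.0485,0,0,0,0,0.03],[0,0.0485,0,0,0,0,0.03],[0,0.0485,0,0,0,0,0.0],[0,0.0485,0,0,0,0,0.0],[0,0.0485,0,0,0,0,0.0],[0,0.0485,0,0,0,0,0.0],[0,0.0485,0,0,0,0,0.0]]'
python3 - <<'E'
from h import *
togo([.599-.163*.7804,.156-.163*.6252,.122],-51.3)
E
```

```text
t: 4.57
position: [0.5991, 0.156, 0.2963]
ee_rot: [-1.573, -0.001, -0.895]
wrist_force: [-4.2, -3.8, 3.9]
finger_gap: 0.112
 shift [-0.0002  0.0027 -0.1631] turn [0.12 0.04 0.07] | tcp now [0.5991 0.156  0.2963] grip now [0.599  0.1556 0.1243] target tcp [0.4718 0.0541 0.294 ]
```

```bash
python3 -m creep '[[0,0,-0.006,0,0,0,0],[0,0,-0.016,0,0,0,0],[0,0,-0.028,0,0,0,0],[0,0,-0.04,0,0,0,0],[0,0,-0.052,0,0,0,0],[0,0,-0.064,0,0,0,0],[0,0,-0.076,0,0,0,0],[0,0,-0.088,0,0,0,0],[0,0,-0.1,0,0,0,0],[0,0,-0.112,0,0,0,0],[0,0,-0.124,0,0,0,0],[0,0,-0.135,0,0,0,0],[0,0,-0.145,0,0,0,0],[0,0,-0.153,0,0,0,0],[0,0,-0.159,0,0,0,0],[0,0,-0.163,0,0,0,0],[0,0,-0.165,0,0,0,0],[0,0,-0.165,0,0,0,0],[0,0,-0.165,0,0,0,0]]'
python3 - <<'E'
from h import *
togo([.599-.163*.7804,.156-.163*.6252,.122],-51.3)
c=cam('top');save(c,'t3')
E
```

```text
t: 6.15
position: [0.4705, 0.0533, 0.2963]
ee_rot: [-1.569, -0.002, -0.895]
wrist_force: [-0.9, 0.7, 8.6]
finger_gap: 0.114
 shift [0.0002 0.0023 0.0015] turn [-0.12  0.01  0.09] | tcp now [0.4705 0.0533 0.2963] grip now [0.471  0.0533 0.1243] target tcp [0.4718 0.0541 0.294 ]
```

View pics/t3.png

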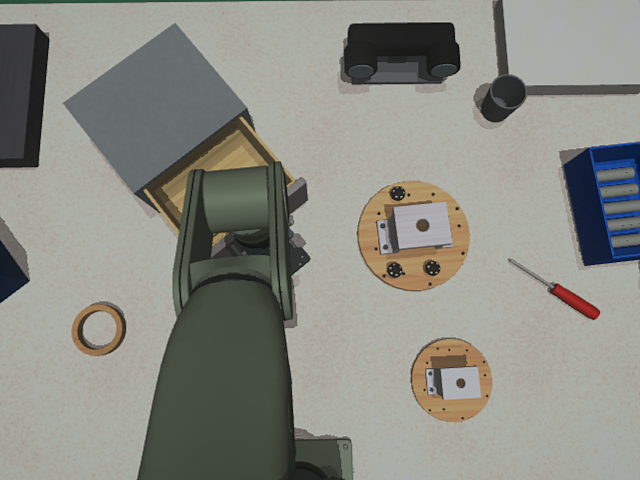

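```bash
python3 -m creep '[[0,0,0,0,0,0,0.02],[0,0,0,0,0,0,0.03],[0,0,0,0,0,0,0.03],[0,-0.02,0,0,0,0,0.03],[0,-0.05,0,0,0,0,0.03],[0,-0.085,0,0,0,0,0.03],[0,-0.12,0,0,0,0,0.04],[0.02,-0.15,0.02,0,0,0,0.05],[0.045,-0.17,0.05,0,0,0,0.05],[0.07,-0.18,0.08,0,0,0,0.05],[0.08,-0.18,0.1,0,0,0,0.05],[0.08,-0.18,0.1,0,0,0,0.05],[0.08,-0.18,0.1,0,0,0,0.05],[0.08,-0.18,0.1,0,0,0,0.05]]'
python3 - <<'E'
from h import *
togo([.471+.102*.78,.0533+.102*.625,.122],-51.3)
for n in ['wrist','scene','top']:
    c=cam(n);save(c,n+'4')
    W=cloud(c)
    for k in ['probe','rack']:
        for d in env.silhouettes(n,k)[:5]: print(n,k,d['confidence'],d['extent'],np.nanmedian(W[d['pixels']],0).round(4))
E
```

```text
t: 7.37
position: [0.5984, 0.0538, 0.4736]
ee_rot: [-1.573, 0.001, -0.895]
wrist_force: [-0.1, 0.4, -0.3]
finger_gap: 0.548
 shift [-0.079   0.1797  0.0027] turn [ 0.14  0.03 -0.08] | tcp now [0.5984 0.0538 0.4736] grip now [0.5979 0.0537 0.3016] target tcp [0.5506 0.117  0.294 ]
wrist probe 0.71 [312.4, 108.1, 342.7, 141.7] [0.5568 0.1221 0.1397]
wrist rack 0.66 [173.8, 1.4, 482.0, 271.6] [0.5757 0.1262 0.0388]
scene probe 0.45 [376.5, 285.9, 383.4, 301.4] [0.5607 0.1222 0.1365]
scene rack 0.7 [315.4, 241.8, 446.0, 344.3] [0.5471 0.1366 0.0762]
top rack 0.7 [218.8, 128.3, 308.1, 233.5] [0.5586 0.0095 0.1245]
```

View pics/wrist4.png

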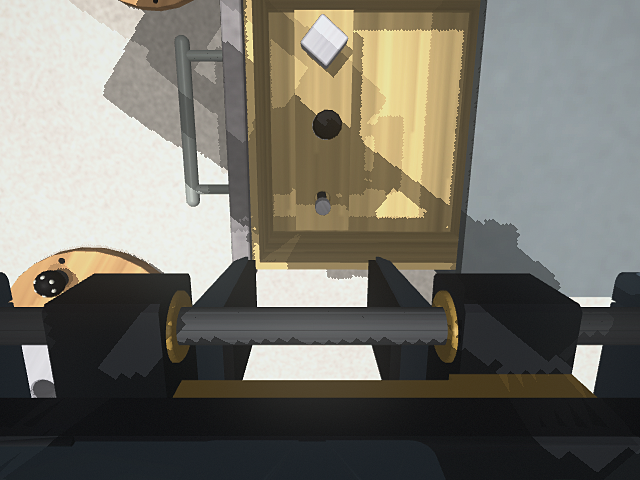

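View pics/scene4.png

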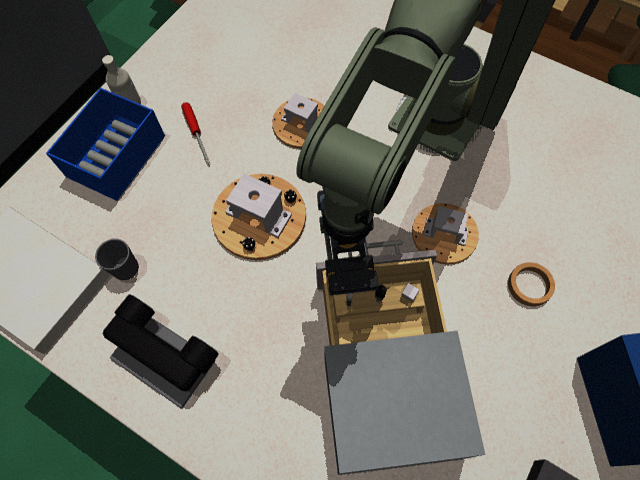

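The wrist view shows the probe's black round grip in the middle hole at (327,124). The plug gauge is at (325,41) and the scriber at (322,205). Next I locate the probe top accurately.

```bash
python3 - <<'E'
from h import *
c=cam('wrist'); W=cloud(c)
d=np.array([.7804,.6252]);n=np.array([-d[1],d[0]])
s=env.silhouettes('wrist','probe')[0]['pixels']
m=s&(abs(W[...,2]-.140)<.006)
(x,y),r=cv2.minEnclosingCircle(W[m][:,:2].astype(np.float32)); print('top pts',m.sum(),x,y,r,np.median(W[m][:,2]))
uv=np.argwhere(s)[:,::-1]; print(uv.mean(0),ray(c,*uv.mean(0),.14))
h0=np.array([.599,.156])
q=W[...,:2]-h0;a=q@d;b=q@n
m=(abs(W[...,2]-.124)<.012)&(a<-.14)&(a>-.185)&(abs(b)<.07)
print('handle a',np.percentile(a[m],[5,50,95]),b[m].min(),b[m].max())
togo([x,y,.122],-51.3)
E
```

```text
top pts 624 0.5570058226585388 0.12180491536855698 0.010604259558022022 0.1397863738202028
[325.16589147 123.80775194] [0.5570527  0.12161116 0.14      ]
handle a [-0.1682537  -0.16189863 -0.14537345] -0.06506831955011341 0.06513285864816486
 shift [-0.0792  0.1807  0.0099] turn [-0.01  0.02  0.01] | tcp now [0.5988 0.0538 0.4747] grip now [0.5989 0.0538 0.3027] target tcp [0.557  0.1218 0.294 ]
```

```bash
python3 - <<'E'
from h import *
d=np.array([.7804,.6252]);n=np.array([-d[1],d[0]]);h0=np.array([.599,.156])
for nm in ['wrist','top','scene']:
    c=cam(nm); W=cloud(c); q=W[...,:2]-h0;a=q@d;b=q@n
    m=(abs(W[...,2]-.148)<.004)&(a<-.09)&(a>-.16)&(abs(b)<.13)
    if m.sum()>10: print(nm,'front top a',m.sum(),np.percentile(a[m],[1,5,50,95,99]).round(4))
    m=(abs(W[...,2]-.079)<.004)&(a<-.02)&(a>-.1)&(abs(b)<.095)
    if m.sum()>10: print(nm,'rack top a',m.sum(),np.percentile(a[m],[1,5,50,95,99]).round(4),b[m].min(),b[m].max())
    m=(abs(W[...,2]-.1375)<.009)&(a<-.02)&(a>-.1)&(abs(b)<.025)
    if m.sum()>10: print(nm,'grip a',m.sum(),np.percentile(a[m],[1,50,99]).round(4),np.percentile(b[m],[1,50,99]).round(4))
    for s in env.silhouettes(nm,'probe')[:1]:
        z=W[s['pixels']]; aa=a[s['pixels']];bb=b[s['pixels']]
        for lo in np.arange(.08,.145,.01):
            k=(z[:,2]>lo)&(z[:,2]<lo+.01)
            if k.sum()>3: print('  z',lo.round(3),k.sum(),np.median(aa[k]).round(4),np.median(bb[k]).round(4))
c=cam('wrist');cv2.imwrite('pics/w5.png',cv2.resize(c['image'][60:240,230:400,::-1],None,fx=3.3,fy=3.3))
E
```

```text
wrist front top a 5285 [-0.1291 -0.1283 -0.1215 -0.1148 -0.1144]
wrist rack top a 9759 [-0.0806 -0.0789 -0.0566 -0.0329 -0.0313] -0.09476277678747975 0.09497516212375963
wrist grip a 660 [-0.0663 -0.0558 -0.046 ] [-0.0103 -0.0001  0.0099]
  z 0.11 9 -0.0599 -0.0102
  z 0.13 405 -0.0557 -0.0001
  z 0.14 234 -0.0562 -0.0001
top front top a 213 [-0.1286 -0.1282 -0.1225 -0.1148 -0.1141]
scene front top a 473 [-0.1286 -0.128  -0.1204 -0.1136 -0.1129]
scene rack top a 1440 [-0.0794 -0.075  -0.0488 -0.0313 -0.0301] -0.09468526625457355 0.0949182211647584
scene grip a 94 [-0.0652 -0.0534 -0.0458] [-0.0104 -0.      0.0108]
  z 0.1 11 -0.0468 -0.0024
  z 0.11 18 -0.0489 -0.006
  z 0.12 15 -0.0464 -0.0035
  z 0.13 40 -0.0515 -0.0005
  z 0.14 40 -0.0541 0.0008
```

View pics/w5.png

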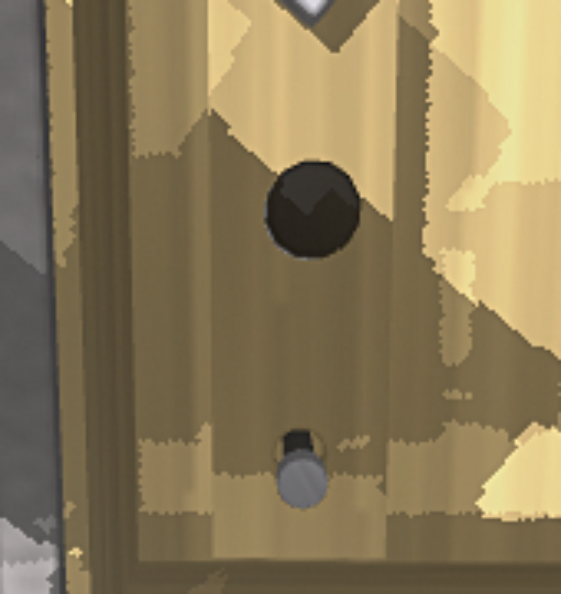

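Rack and probe agree at about (0.556, 0.121), and the probe stands upright. I move above it, then descend.

```bash
python3 -m creep '[[-0.02,0,0.002,0,0,0,0.045],[-0.05,0,0.006,0,0,0,0.045],[-0.079,0.01,0.0085,0,0,0,0.045],[-0.079,0.03,0.0085,0,0,0,0.045],[-0.079,0.06,0.0085,0,0,0,0.045],[-0.079,0.09,0.0085,0,0,0,0.045],[-0.079,0.11,0.0085,0,0,0,0.045],[-0.079,0.12,0.0085,0,0,0,0.045],[-0.079,0.12,0.0085,0,0,0,0.045],[-0.079,0.12,0.0085,0,0,0,0.045]]'
python3 - <<'E'
from h import *
togo([.5557,.1213,.122],-51.3)
c=cam('wrist');save(c,'w6')
E
```

```text
t: 9.1
position: [0.5566, 0.1208, 0.355]
ee_rot: [-1.57, -0.0, -0.895]
wrist_force: [0.5, -0.3, 0.4]
finger_gap: 0.496
 shift [-0.001   0.061  -0.0004] turn [-0.03  0.02  0.02] | tcp now [0.5566 0.1208 0.355 ] grip now [0.5567 0.1208 0.183 ] target tcp [0.5557 0.1213 0.294 ]
```

View pics/w6.png

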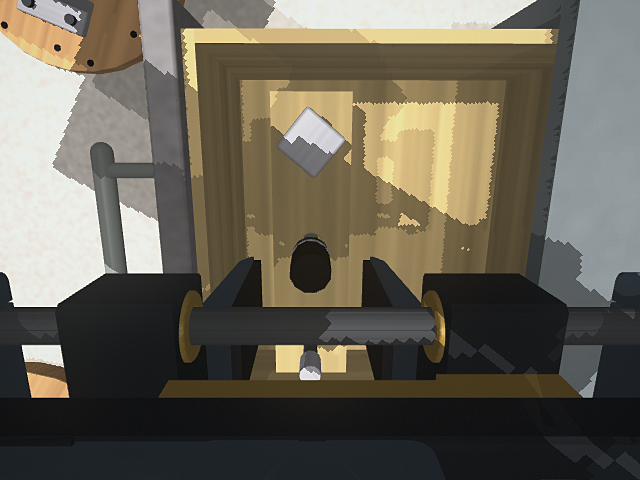

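The probe grip (310,265) is centred between the fingers. Next: descend and grip.

```bash
python3 -m creep '[[0,0.015,0,0,0,0,0.045],[0,0.035,0,0,0,0,0.045],[0,0.052,0,0,0,0,0.045],[0,0.06,0,0,0,0,0.045],[0,0.06,0,0,0,0,0.045],[0,0.06,0,0,0,0,0.045],[0,0.06,0,0,0,0,0.03],[0,0.06,0,0,0,0,0.0],[0,0.06,0,0,0,0,0.0],[0,0.06,0,0,0,0,0.0],[0,0.06,0,0,0,0,0.0],[0,0.06,0,0,0,0,0.0]]'
python3 - <<'E'
from h import *
togo([.5557,.1213,.300],-51.3)
E
```

```text
t: 10.15
position: [0.5564, 0.1208, 0.2952]
ee_rot: [-1.57, -0.001, -0.895]
wrist_force: [-0.2, -1.4, 4.5]
finger_gap: 0.232
 shift [-0.0007 -0.1768 -0.    ] turn [-0.06  0.03  0.04] | tcp now [0.5564 0.1208 0.2952] grip now [0.5566 0.1208 0.1232] target tcp [0.5557 0.1213 0.472 ]
```

```bash
python3 -m creep '[[0,-0.008,0,0,0,0,0],[0,-0.02,0,0,0,0,0],[0,-0.035,0,0,0,0,0],[0,-0.05,0,0,0,0,0],[0,-0.068,0,0,0,0,0],[0,-0.09,0,0,0,0,0],[0,-0.112,0,0,0,0,0],[0,-0.135,0,0,0,0,0],[0,-0.155,0,0,0,0,0],[0,-0.17,0,0,0,0,0],[0,-0.178,0,0,0,0,0],[0,-0.178,0,0,0,0,0],[0,-0.178,0,0,0,0,0]]'
python3 - <<'E'
from h import *
print(env.observe()['finger_gap'])
togo([.5015,-.2385,.290],-51.3)
for n in ['wrist','scene','top']:
    c=cam(n);save(c,n+'7');W=cloud(c)
    for s in env.silhouettes(n,'probe')[:2]:print(n,s['confidence'],s['extent'],np.nanmedian(W[s['pixels']],0))
E
```

```text
t: 11.23
position: [0.556, 0.1208, 0.4721]
ee_rot: [-1.571, 0.0, -0.895]
wrist_force: [-0.2, -0.9, -1.6]
finger_gap: 0.232
0.232484577729106
 shift [ 0.2462  0.0102 -0.2673] turn [ 0.04  0.02 -0.02] | tcp now [0.556  0.1208 0.4721] grip now [0.5559 0.1207 0.3001] target tcp [ 0.5015 -0.2385  0.462 ]
wrist 0.76 [287.0, 237.9, 338.4, 351.4] [0.55063139 0.12635974 0.29862059]
top 0.63 [386.2, 265.6, 400.4, 274.3] [ 0.42499242 -0.19213001  0.04790056]
top 0.27 [159.9, 115.9, 309.6, 266.9] [0.56419885 0.07383465 0.080704  ]
```

View pics/scene7.png

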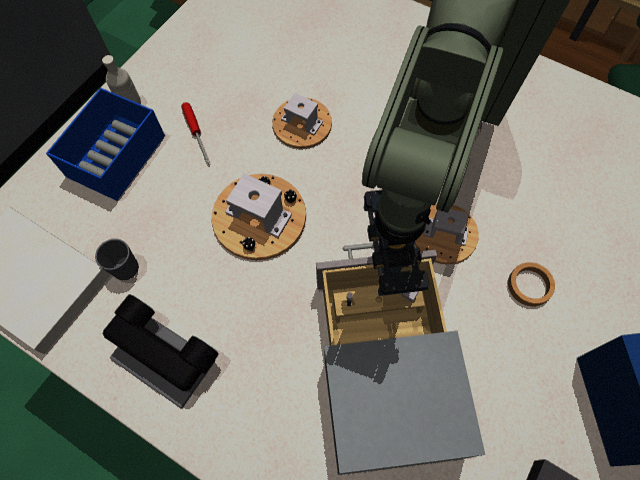

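View pics/wrist7.png

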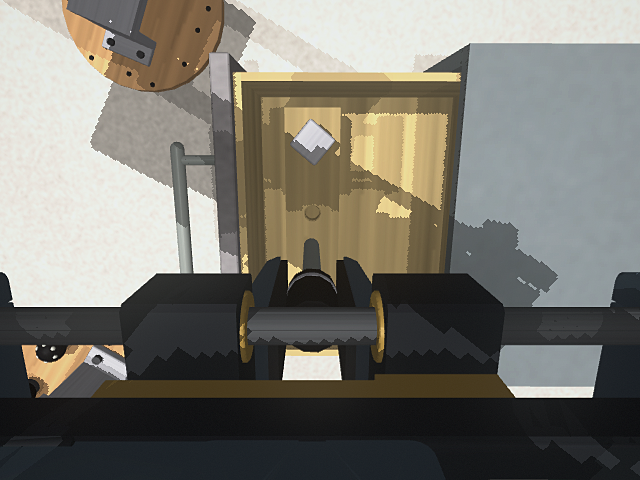

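The probe is held, with the stem tip showing at (312,243) in the wrist view. I measure its axis relative to the tool before moving.

```bash
cat >> h.py <<'E'
def stem():
    c=cam('wrist'); W=cloud(c); p,Rm=pose()
    T=(W-p)@Rm   # tool coords
    res=[]
    for lo in np.arange(.150,.280,.006):
        m=(abs(T[...,0]+.0)<.03)&(abs(T[...,2])<.016)&(T[...,1]>lo)&(T[...,1]<lo+.006)
        if m.sum()>5:
            x=T[m]; print(lo.round(3),m.sum(),'x near',np.percentile(x[:,0],[5,50]).round(4),'z',x[:,2].min().round(4),x[:,2].max().round(4),((x[:,2].min()+x[:,2].max())/2).round(4))
    return c
E
python3 - <<'E'
from h import *
c=stem()
cv2.imwrite('pics/w8.png',cv2.resize(c['image'][200:360,230:400,::-1],None,fx=3.5,fy=3.5))
E
```

```text
0.15 518 x near [-0.0173 -0.0102] z -0.016 0.0159 -0.0001
0.156 717 x near [-0.0172 -0.0105] z -0.0159 0.016 0.0
0.162 542 x near [-0.0173 -0.0111] z -0.016 0.016 -0.0
0.168 465 x near [-0.0173 -0.0111] z -0.016 0.0158 -0.0001
0.174 406 x near [-0.0173 -0.0111] z -0.0159 0.0159 0.0
0.18 430 x near [-0.0172 -0.0111] z -0.016 0.0159 -0.0
0.186 291 x near [-0.0173 -0.0113] z -0.0159 0.016 0.0
0.192 12 x near [-0.0123 -0.0086] z -0.0114 0.0099 -0.0007
0.21 46 x near [-0.0057 -0.0054] z -0.0042 0.0029 -0.0007
0.216 64 x near [-0.0058 -0.0049] z -0.0053 0.004 -0.0006
0.222 55 x near [-0.0058 -0.0049] z -0.005 0.0042 -0.0004
0.228 50 x near [-0.0058 -0.0049] z -0.0051 0.0042 -0.0004
0.234 50 x near [-0.0058 -0.005 ] z -0.0053 0.0038 -0.0007
0.24 43 x near [-0.0056 -0.0048] z -0.0054 0.0039 -0.0007
0.246 45 x near [-0.0059 -0.005 ] z -0.0054 0.004 -0.0007
0.252 37 x near [-0.0059 -0.0051] z -0.005 0.0041 -0.0005
0.258 35 x near [-0.0058 -0.005 ] z -0.0052 0.0036 -0.0008
0.264 36 x near [-0.0059 -0.005 ] z -0.0052 0.0037 -0.0008
0.27 18 x near [-0.0057 -0.005 ] z -0.0053 0.0038 -0.0008
```

View pics/w8.png

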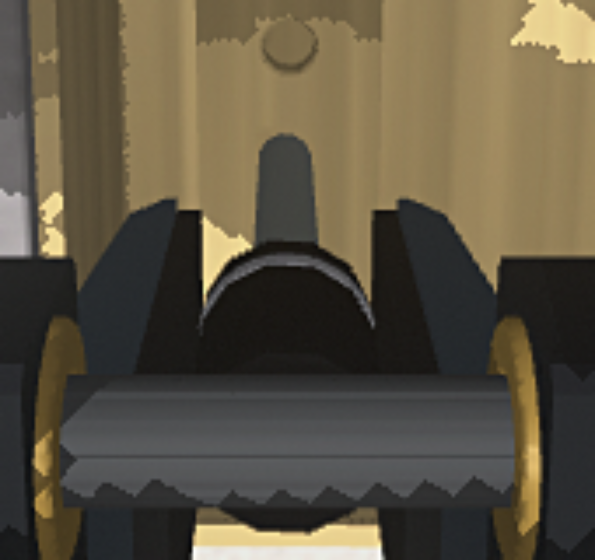

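The probe is parallel to the tool axis, on it within 1 mm, with the tip ~0.273 from the TCP. Next: carry it above the casting.

```bash
python3 -m creep '[[0.008,0,-0.009,0,0,0,0],[0.025,0,-0.027,0,0,0,0],[0.046,0,-0.05,0,0,0,0],[0.068,0,-0.074,0,0,0,0],[0.09,0,-0.098,0,0,0,0],[0.112,0,-0.122,0,0,0,0],[0.134,0,-0.146,0,0,0,0],[0.156,0,-0.17,0,0,0,0],[0.178,0,-0.194,0,0,0,0],[0.2,0,-0.217,0,0,0,0],[0.22,0,-0.239,0,0,0,0],[0.236,0,-0.256,0,0,0,0],[0.244,0,-0.265,0,0,0,0],[0.246,0,-0.267,0,0,0,0],[0.246,0,-0.267,0,0,0,0],[0.246,0,-0.267,0,0,0,0]]'
cat >> h.py <<'E'
def hole(c):
    W=cloud(c)
    m=(abs(W[...,2]-0.113)<.006)&(abs(W[...,0]-.5)<.1)&(abs(W[...,1]+.23)<.1)
    fill=cv2.morphologyEx(m.astype(np.uint8),cv2.MORPH_CLOSE,np.ones((61,61),np.uint8))
    hm=(fill==1)&~m; k,l,st,ce=cv2.connectedComponentsWithStats(hm.astype(np.uint8))
    print('plate',m.sum(),np.median(W[m][:,2]))
    for j in range(1,k):
        if st[j,4]>20:
            P=W[m];ctr=ray(c,*ce[j],.113)
            print(' hole',st[j],ce[j].round(1),ctr.round(4))
    # rim circle fit: plate points bordering the component nearest
    return W,m,l
E
python3 - <<'E'
from h import *
togo([.5015,-.2385,.290],-51.3)
c=stem(); save(c,'w9'); hole(c)
E
```

```text
t: 12.92
position: [0.5018, -0.2374, 0.4725]
ee_rot: [-1.57, 0.001, -0.894]
wrist_force: [0.5, -0.1, 0.4]
finger_gap: 0.233
 shift [ 0.0007  0.0105 -0.0009] turn [-0.03  0.05 -0.04] | tcp now [ 0.5018 -0.2374  0.4725] grip now [ 0.5018 -0.2373  0.3005] target tcp [ 0.5015 -0.2385  0.462 ]
0.15 553 x near [-0.0171 -0.0099] z -0.0158 0.016 0.0001
0.156 690 x near [-0.017  -0.0105] z -0.016 0.016 0.0
0.162 521 x near [-0.0171 -0.0109] z -0.0158 0.0159 0.0001
0.168 465 x near [-0.0172 -0.0109] z -0.016 0.016 -0.0
0.174 421 x near [-0.0171 -0.0109] z -0.0159 0.0158 -0.0001
0.18 424 x near [-0.0171 -0.0109] z -0.0159 0.016 0.0
0.186 288 x near [-0.0171 -0.011 ] z -0.016 0.0159 -0.0001
0.192 7 x near [-0.0109 -0.01  ] z -0.008 0.0055 -0.0013
0.21 46 x near [-0.0056 -0.0052] z -0.0044 0.0027 -0.0009
0.216 61 x near [-0.0056 -0.0049] z -0.0055 0.0038 -0.0008
0.222 57 x near [-0.0056 -0.0048] z -0.0052 0.004 -0.0006
0.228 55 x near [-0.0056 -0.0049] z -0.0053 0.0041 -0.0006
0.234 48 x near [-0.0057 -0.0049] z -0.0054 0.0036 -0.0009
0.24 48 x near [-0.0058 -0.0048] z -0.0056 0.0037 -0.0009
0.246 39 x near [-0.0056 -0.0047] z -0.0051 0.0039 -0.0006
0.252 42 x near [-0.0057 -0.0049] z -0.0052 0.0039 -0.0006
0.258 32 x near [-0.0056 -0.0051] z -0.0053 0.0034 -0.001
0.264 35 x near [-0.0057 -0.0049] z -0.0054 0.0035 -0.0009
0.27 19 x near [-0.0057 -0.0049] z -0.0055 0.0036 -0.001
plate 8868 0.11278374512988149
 hole [296 208  27  27 553] [309. 221.] [ 0.5001 -0.2392  0.113 ]
 hole [297 238  29  36 592] [311.2 257.7] [ 0.5222 -0.2637  0.113 ]
 hole [269 257  11   4  31] [275.2 258.9] [ 0.4982 -0.2844  0.113 ]
```

View pics/w9.png

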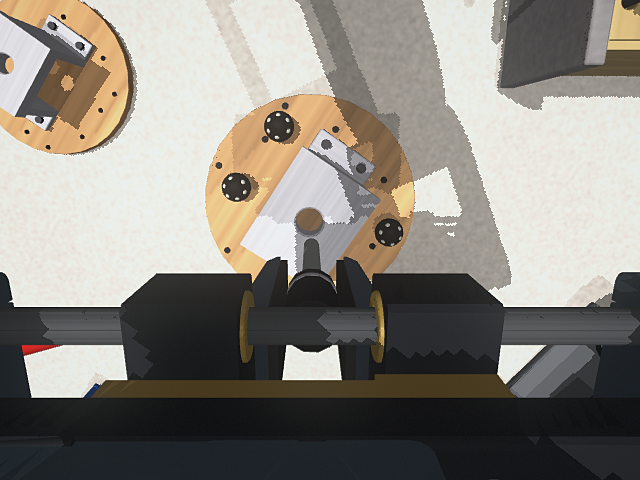

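The wrist view shows the hole at (309,221), just ahead of the tip. The correction is about x +0.6 mm, z −1.7 mm. I lower to just above the plate and check again.

```bash
python3 -m creep '[[0.0006,0,-0.0017,0,0,0,0],[0.0006,0.012,-0.0017,0,0,0,0],[0.0006,0.028,-0.0017,0,0,0,0],[0.0006,0.044,-0.0017,0,0,0,0],[0.0006,0.056,-0.0017,0,0,0,0],[0.0006,0.062,-0.0017,0,0,0,0],[0.0006,0.064,-0.0017,0,0,0,0],[0.0006,0.064,-0.0017,0,0,0,0],[0.0006,0.064,-0.0017,0,0,0,0],[0.0006,0.064,-0.0017,0,0,0,0]]'
python3 - <<'E'
from h import *
p,Rm=pose()
c=stem(); save(c,'w10'); W,m,l=hole(c)
cv2.imwrite('pics/w10.png',cv2.resize(c['image'][160:340,230:400,::-1],None,fx=3.3,fy=3.3))
# rim edge points visible: fit circle r=12 in tool coords at plate height
E
python3 - <<'E'
from h import *
from scipy.optimize import least_squares
c=cam('wrist');W=cloud(c);p,Rm=pose()
m=(abs(W[...,2]-0.113)<.006)
T=(W-p)@Rm
near=(np.hypot(T[...,0],T[...,2])<.03)
nb=cv2.dilate((~m&(W[...,2]<.105)&near).astype(np.uint8),np.ones((3,3)))==1   # plate pixels beside seen-through hole
e=m&nb&near
P=T[e][:,[0,2]]
f=least_squares(lambda q:np.hypot(P[:,0]-q[0],P[:,1]-q[1])-.0122,[0,0],loss='soft_l1',f_scale=.001)
print(len(P),'hole centre tool x,z',f.x.round(4),np.abs(f.fun).mean())
E
```

```text
t: 13.8
position: [0.501, -0.2396, 0.4096]
ee_rot: [-1.57, -0.002, -0.895]
wrist_force: [0.8, -0.5, -1.0]
finger_gap: 0.238
0.15 587 x near [-0.0172 -0.0098] z -0.0159 0.0159 0.0
0.156 659 x near [-0.0171 -0.0108] z -0.016 0.016 -0.0
0.162 530 x near [-0.0171 -0.0111] z -0.0159 0.016 0.0
0.168 463 x near [-0.0172 -0.011 ] z -0.0159 0.0159 0.0
0.174 402 x near [-0.0172 -0.0111] z -0.0159 0.016 0.0
0.18 430 x near [-0.0172 -0.0111] z -0.0159 0.016 0.0
0.186 285 x near [-0.0172 -0.0111] z -0.0159 0.0157 -0.0001
0.21 44 x near [-0.0058 -0.0053] z -0.004 0.0031 -0.0005
0.216 59 x near [-0.0058 -0.0049] z -0.0051 0.0042 -0.0004
0.222 62 x near [-0.0058 -0.0049] z -0.0048 0.0044 -0.0002
0.228 50 x near [-0.0058 -0.0048] z -0.005 0.0039 -0.0005
0.234 46 x near [-0.0057 -0.0049] z -0.0051 0.004 -0.0005
0.24 49 x near [-0.0057 -0.005 ] z -0.0052 0.0041 -0.0005
0.246 43 x near [-0.0057 -0.0052] z -0.0052 0.0042 -0.0005
0.252 39 x near [-0.0057 -0.0052] z -0.0048 0.0043 -0.0003
0.258 35 x near [-0.0058 -0.0048] z -0.0049 0.0038 -0.0006
0.264 32 x near [-0.0057 -0.0051] z -0.005 0.0039 -0.0006
0.27 18 x near [-0.0057 -0.0051] z -0.0051 0.0033 -0.0009
plate 11187 0.11278730691390054
 hole [ 289  220   46   65 1660] [311.2 253.9] [ 0.5086 -0.2496  0.113 ]
 hole [255 257  33  23 554] [273.9 269.9] [ 0.4951 -0.2759  0.113 ]
 hole [336 257  23   8 127] [346.5 261.5] [ 0.532  -0.2381  0.113 ]
98 hole centre tool x,z [-0.0007 -0.0004] 0.00022383546738542073
```

View pics/w10.png

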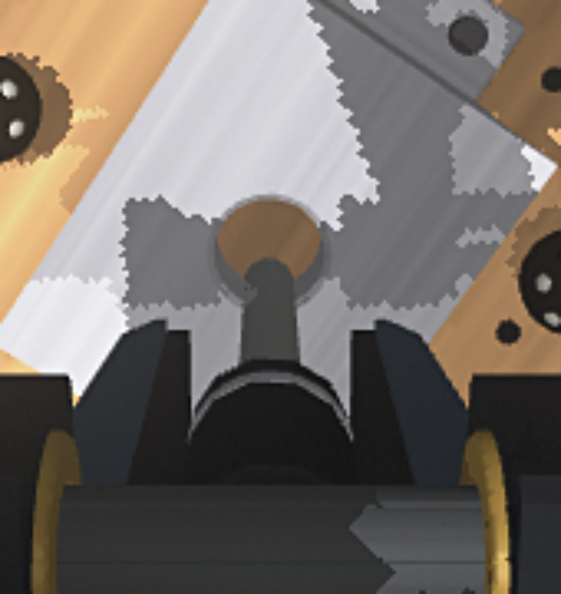

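Hole centre (−0.7, −0.4 mm) and stem axis (−0.5, −0.5 mm) coincide in the tool frame. I lower it straight down 80 mm.

```bash
python3 -m creep '[[0,0.004,0,0,0,0,0],[0,0.01,0,0,0,0,0],[0,0.017,0,0,0,0,0],[0,0.024,0,0,0,0,0],[0,0.031,0,0,0,0,0],[0,0.038,0,0,0,0,0],[0,0.045,0,0,0,0,0],[0,0.052,0,0,0,0,0],[0,0.059,0,0,0,0,0],[0,0.066,0,0,0,0,0],[0,0.072,0,0,0,0,0],[0,0.076,0,0,0,0,0],[0,0.079,0,0,0,0,0],[0,0.08,0,0,0,0,0],[0,0.08,0,0,0,0,0],[0,0.08,0,0,0,0,0],[0,0.08,0,0,0,0,0],[0,0.08,0,0,0,0,0]]'
python3 - <<'E'
from h import *
from scipy.optimize import least_squares
c=stem();W=cloud(c);p,Rm=pose();print(p,env.observe()['wrist_force'])
m=(abs(W[...,2]-0.113)<.006); T=(W-p)@Rm
near=(np.hypot(T[...,0],T[...,2])<.03)
e=m&near&(cv2.dilate((~m&(W[...,2]<.105)&near).astype(np.uint8),np.ones((3,3)))==1)
P=T[e][:,[0,2]]
f=least_squares(lambda q:np.hypot(P[:,0]-q[0],P[:,1]-q[1])-.0122,[0,0],loss='soft_l1',f_scale=.001)
print(len(P),'hole centre tool x,z',f.x.round(4),np.abs(f.fun).mean())
cv2.imwrite('pics/w11.png',cv2.resize(c['image'][160:340,230:400,::-1],None,fx=3.3,fy=3.3))
s=cam('scene');save(s,'s11');t=cam('top');save(t,'t11')
for n in ['top','scene','wrist']:
    c={'top':t,'scene':s,'wrist':c}[n]; WW=cloud(c)
    for k in env.silhouettes(n,'ball_a')[:4]: print(n,k['confidence'],k['extent'],np.nanmedian(WW[k['pixels']],0).round(3))
E
```

```text
t: 15.4
position: [0.5009, -0.2397, 0.3289]
ee_rot: [-1.571, -0.001, -0.895]
wrist_force: [0.5, 0.5, -0.6]
finger_gap: 0.235
0.15 599 x near [-0.0171 -0.0099] z -0.0159 0.016 0.0
0.156 659 x near [-0.0172 -0.0107] z -0.0159 0.016 0.0
0.162 511 x near [-0.0171 -0.0109] z -0.016 0.0158 -0.0001
0.168 476 x near [-0.0172 -0.011 ] z -0.0159 0.016 0.0
0.174 407 x near [-0.0172 -0.0111] z -0.016 0.0159 -0.0
0.18 428 x near [-0.0172 -0.0111] z -0.0159 0.0159 -0.0
0.186 279 x near [-0.0171 -0.0111] z -0.0159 0.0157 -0.0001
0.192 6 x near [-0.0105 -0.0086] z -0.0096 0.0099 0.0002
0.21 1187 x near [-0.0289 -0.0201] z -0.016 0.016 0.0
0.216 1519 x near [-0.0286 -0.0183] z -0.016 0.016 0.0
0.222 84 x near [-0.0057 -0.004 ] z -0.0122 0.0118 -0.0002
0.228 92 x near [-0.0055 -0.0036] z -0.0121 0.0117 -0.0002
0.234 61 x near [-0.0057 -0.0045] z -0.0119 0.0112 -0.0003
0.24 18 x near [-0.0053 -0.0038] z -0.0052 0.0041 -0.0006
[ 0.50085836 -0.23972108  0.32884934] [ 0.31302557  0.2294677  -1.20247493]
115 hole centre tool x,z [ 0.0001 -0.0002] 0.0013475532568282317
top 0.58 [391.9, 193.8, 405.4, 198.8] [ 0.577 -0.199  0.043]
wrist 0.89 [178.0, 185.0, 222.9, 234.2] [ 0.559 -0.376  0.   ]
wrist 0.73 [408.1, 254.2, 449.2, 274.3] [0.446 0.179 0.095]
```

View pics/w11.png

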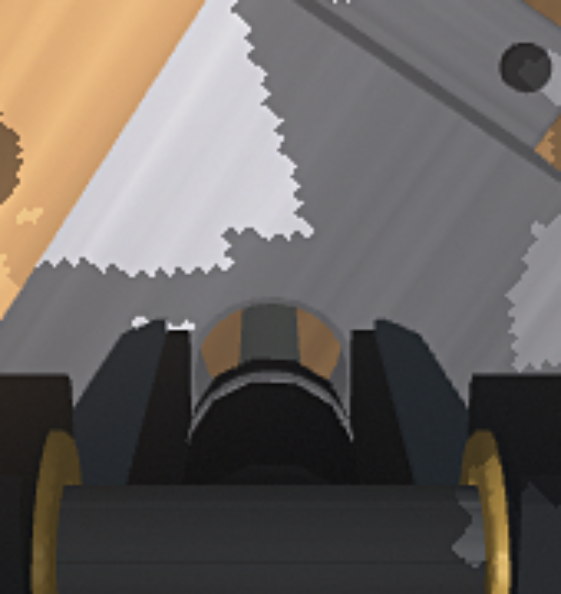

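View pics/s11.png

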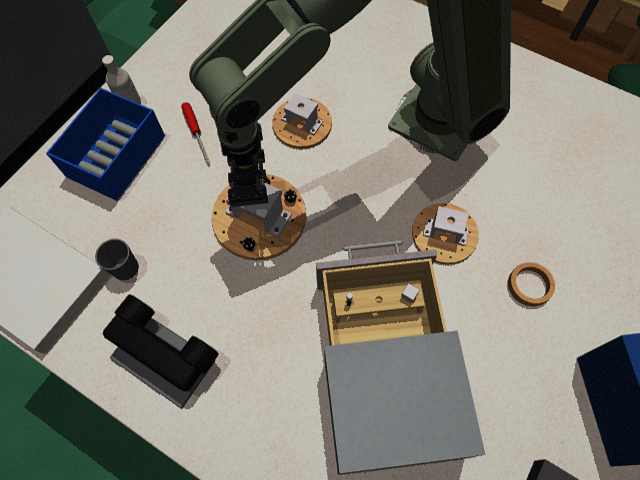

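View pics/t11.png

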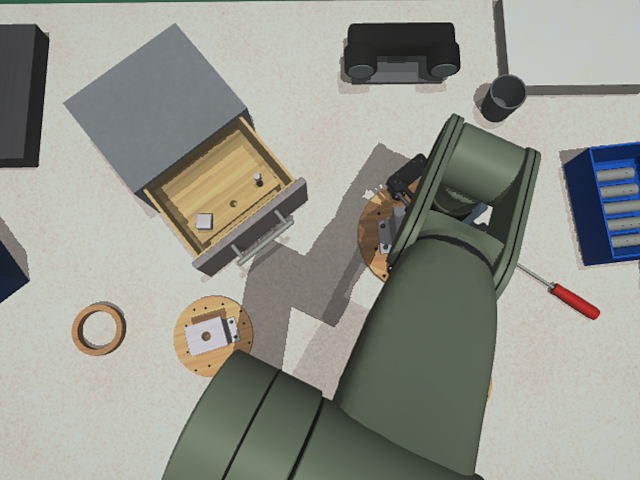

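The stem is centred in the hole in the close-up (stem 241–297, hole 191–346). The drawer is open and the middle rack hole empty, and the visible balls have not moved. I hand it in.

```bash
python3 -c "
from plant import env
print(env.hand_in())
s=env.observe();print(s['t'],s['finger_gap'],s['wrist_force'])"
```

```text
the job is handed in; nothing more can be done
None
the job is handed in; nothing more can be done
```

I opened the drawer, took the probe out of the middle rack hole, and lowered it through the largest casting. I handed in at about 15.5 s with the gripper still holding it there. No verdict was reported.

- **Drawer:** it is about 0.163–0.165 m out of 0.166 m, and the last pictures show it still open.
- **Probe:** it is upright, with the stem parallel to the tool axis. The tip is about 36 mm below the hole's lower mouth, worked out from the arm pose and the tip measured earlier, because the tip itself was out of view.
- **Centring:** just above the hole, the stem axis was within about 0.2 mm of the hole centre. The fit after insertion gave under 1 mm, but it is less reliable because the gripper hid part of the rim.
- **Contact:** I saw no sign of the probe touching the casting. The wrist force stayed around 1 N at the checks before and after lowering.
- **Balls:** two were visible in the final scene picture and looked unmoved; I did not measure them. The third was hidden behind the gripper. In that last check the network found a ball only partly hidden in the top view and gave two wrong matches in the wrist view, so it could not confirm positions.

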